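# Wedge up the draining board

## Robot

A 6-joint arm with a two-finger parallel gripper is mounted at the origin on the work surface. World frame = base frame: x ahead of the robot, y to its left, z up, the work surface at z = 0. Lengths are in m, angles in rad, forces in N, time in s.
With the tool pointing down it reaches from about 0.35 to 0.85 m from the base axis. Payload 8.1 kg.
Tool frame: the origin (TCP) lies at the very end of the fingers, on their centre line; the grasp point (between the pads) lies manip.tcp_to_grasp behind it (manip.tcp_to_grasp is the distance from the TCP to the grasp point, in m); x points along the fingers, z is the direction in which the jaws open and shut, and the axes are right-handed (so a half turn about x gives the same grasp; the last joint's range is limited). The gripper opens to 93 mm and grips with 3 to 60 N. Pads are 15 mm wide; open, the fingers measure 128 mm over their backs; the gripper's body (75 mm by 188 mm) begins 65 mm behind the grasp point.
Start: joints at [-1.314, 0.13, 1.488, -0, 1.523, -0.085], TCP at [0.201, -0.565, 0.219] pointing down, gripper open.
Joint ranges: [-2.96, 2.96], [-0.89, 2.26], [0.02, 2.5], [-1.34, 4.48], [0, 2.73], [-2.66, 2.66]. Speed limits (rad/s): [2.39, 2.39, 2.79, 3.14, 3.14, 3.14].

## Interface

Orientations are given as a rotation vector (axis times angle).
In Python, from rig import manip gives the robot as it stands. The module is installed in compiled form; this text tells all that it offers.
- The arm moves only by the tool drive_tool, never from a script. Its argument "deltas" is a list of rows, each a list of 4 numbers: the shift along the tool's x, y, z in m, then the turn about the tool's x in degrees. In form: [[x, y, z, roll], ...]. A call has 1 to 8 rows; each row is the pose to reach, as a shift and turn from the pose commanded when the call began, along the tool's axes at that moment; what a row does not reach only later rows make up. A row lasts 1/10 s, in which the tool goes at most 50 mm and 8.59 degrees, less where a joint would pass 70% of its speed; a pose out of reach is approached as far as the arm can. A call with a gripper value outside its range is refused whole. "claw" is the finger opening in m, from 0 to 0.093, set as the call begins (left out, the last holds). The fingers move at their own pace and stop on an object; the grip force is fixed at half the most. Time passes only in rows, so rows that repeat a pose let the fingers close. It gives the time, the measured TCP pose, the force and the opening at its end, in the units of the state.
- manip.get_state(): the state, without advancing time (a new reading comes with each control period).
- manip.camera(name): name is "scene" or "side" or "wrist"; returns a dict with "pixels" (480x640x3 uint8, blue, green, red), "intrinsics" (3x3 intrinsics, pixels), "rvec" (rotation vector, rad) and "tvec" (3), from world to camera coordinates, as OpenCV has them. Camera axes: x right, y down, z forward; pixel columns grow to the right and rows downward; lengths in m; the calibration is good to about 2 mm. A picture is of the moment at which its call begins. There is no depth.
- manip.hand_in(): hands the job in, once; it reports no verdict.
Trained networks look in a picture, given as the dict that the camera call returned (one of the last four; its "shot" number tells which), for a name from the list of things; names that differ only in an ending like _2 or _b are one class to them, and where a whole thing is asked for, a point or a joint stands for the part that bears it (a point fixed in the world has none). Each returns a list of dicts, best first, with "confidence" (0 to 1); they miss things now and then, are a little off and sometimes report something else, mostly with a low value. They report only what shows in the picture. A call takes as long as a camera call. They do not tell look-alikes from the thing itself.
- manip.regions_of(picture, name): "mask" (480x640 bool, what is visible of it).
- manip.pinpoint(picture, name): "position" ([x, y, z] in m, in world coordinates, good to about 4 mm: a listed point, or the origin of a listed thing).
The state is a dict: "time": time; "qpos": joint angles; "qd": joint speeds; "tau": joint torques, N m; "ee_pos": TCP position; "tcp_rot": TCP orientation; "contact_force": force on the tool from outside, world axes, zero at the start; "torque": the same for the moment, N m; "grip_width": finger opening in m.
Only numpy, scipy, OpenCV 4.12 (cv2) and the standard library are available. Lean on these libraries where they do the work, as an engineer would, in place of code of your own. Each camera call takes 0.05 s, during which the arm holds its last target. There are 200 camera calls.

## Task

The draining board on the counter needs a little fall towards its back: take the wooden wedge, set it flat and straight along the narrow runner that sticks out in front of the board, thin end towards the board, then slide it in under the board's front rail until the board's front feet just lift off their beam, by about half a centimetre. Stop there and finish while still gripping the wedge, with the board resting on the wedge and the wedge on the runner; do not let go. Lift the board with the wedge only, keep the gripper off it, leave the mug standing on it, and leave the jar, kettle and coaster where they are.

Things in the scene. Friction and masses are not known exactly. Their poses are not given: they have to be found in the camera images.
- wedge: loose plain wooden wedge lying flat on the counter, 140 long (x), 44 wide (y), 75 g; flat underside, top sloping evenly from 34 mm thick at the blunt end (x = -70) to 4 mm at the thin end (x = +70). Origin: centre of the underside; x points to the thin end, z up. Height at x is 19 - 0.214 x (mm).
- wedge_tip (a point): middle of the thin end of the wedge, on its underside (70 mm along the wedge's x from its origin)
- stand: fixed dark wooden stand of the draining board, its beams 30 high. Origin: on the counter, straight below the middle of the board's front rail; x points from the robot's side to the board's back, y left, z up. The runner is a beam 40 wide (y -20 to 20) along x from -130 (free end) under the board to 200, where the board is hinged; behind that a drip trough, to x = 314.
- runner_end (a point): middle of the top edge of the runner's free end, 130 mm in front of the rail, 30 mm above the counter. A front cross beam, 24 deep (x) and 264 wide (y), crosses the runner below the rail, its top flush with the runner's.
- rail (a point): lowest point of the middle of the board's front rail, a steel bar 12 in diameter along y, 10 mm above the runner's top while the board is down. Rubber feet at its ends (y = -116 and 116, 18 wide) stand on the front cross beam; between them it is open below. The slatted board lies 52 to 62 above the counter, 256 wide, 205 long to the back; 0.55 kg, give or take a third.
- board (a joint): hinge angle of the board (rad): 0 with its feet down, growing as the front rises; rail and feet, 200 mm from the hinge, rise 200 mm x angle (0.025 = 5 mm). Falls back by its weight. The flat-lying wedge meets the rail when its thin end is about 28 mm past the rail's middle, then lifts it 1 mm per 4.7 mm of travel, against some 5 to 20 N.
- mug: red enamel mug, 80 across, 80 high, about 0.16 kg, standing loose on the draining board towards its back. Origin: centre of its underside, 62 mm above the counter.
- jar: glass sugar jar with a steel lid, 80 across, 120 high, on the counter on the side of the stand where the wedge is not. Origin: centre of its underside.
- kettle: chrome electric kettle, 160 across, 195 high, on the counter far to the right. Origin: centre of its underside.
- coaster: round wooden coaster, 96 across, 10 thick, on the counter to the left of the board. Origin: centre of its underside.
Not all that is in view belongs to the job. Several things have the shape of the wedge; the one meant has the colours described above. There is more than one size of the mug; the one meant has the size given above.

How it is judged:
On the way:
1. the wedge lies on the runner in front of the rail, lengthwise, thin end towards the board, the board still down (x of wedge_tip in the frame of stand between -0.06 and 0.033 m and x of wedge in the frame of stand below -0.03 m and y of wedge in the frame of stand between -0.016 and 0.016 m and z of wedge in the frame of stand between 0.026 and 0.035 m and angle between the x axis of wedge and the x axis of stand, either way round below 0.2 rad and contact force between wedge and stand above 0.1 N and value of joint board below 0.005 rad), for 0.2 s.
At the end, for the whole second after the job is handed in: Feet 1.5 to 8.5 mm above their beam, carried by the wedge alone; wedge flat on the runner (20 mm, 0.2 rad), thin end under the rail, fingers still gripping it (over 2 N), robot off the board; all at rest, mug upright on the board, jar, kettle, coaster within 20 mm of their starts (value of joint board between 0.0075 and 0.0425 rad and contact force between wedge and board above 0.5 N and contact force between wedge and stand above 0.3 N and contact force between the fingers and wedge above 2 N and contact force between each of the arm, the fingers and board below 0.5 N and y of wedge in the frame of stand between -0.02 and 0.02 m and x of wedge_tip in the frame of stand above 0.02 m and x of wedge in the frame of stand below 0.02 m and z of wedge in the frame of stand between 0.026 and 0.036 m and angle between the x axis of wedge and the x axis of stand, either way round below 0.2 rad and angle between wedge's own z axis and vertical below 0.1 rad and linear speed of wedge below 0.01 m/s and velocity of joint board between -0.03 and 0.03 rad/s and z of mug in the frame of stand above 0.055 m and angle between mug's own z axis and vertical below 0.15 rad and distance of each of jar, kettle, coaster from where it was at the start of the episode below 0.02 m); the arm keeps its last pose, push and grip.
It fails at once if the robot pushes or lifts the board itself (contact force between any of the fingers, the arm and board above 2 N).
It fails at once if the board is thrown up well beyond a slight lift (more than 16 mm) (value of joint board above 0.08 rad).
It fails at once if the mug is tipped or shoved (angle between mug's own z axis and vertical above 0.3 rad or distance of mug from where it was at the start of the episode above 0.04 m).
It fails at once if jar, kettle or coaster is displaced (distance of any of jar, kettle, coaster from where it was at the start of the episode above 0.03 m).
It also fails if it takes over 43 s, if anything falls off the work surface, if the arm or the gripper's body presses on something with over 40 N, if the wrist force passes 120 N, or if a joint passes its speed limit or range.

## Working session

There is one attempt and no reset: what is moved stays moved. The work goes in short steps, Python scripts to look and compute and a tool call to move; the robot and the scene stay as the last step left them, time stands still between calls to the robot, and variables do not carry over. Pictures are saved under pics/ and viewed, about 8 in all and at most 12, crops included, and the job is handed in when it is done.

Besides the shell and the picture viewer there is one more tool, called after "Call:" as name([rows], argument=value, ...), one row to a line, values as JSON. drive_tool: Moves the arm, as the interface text tells. Its arguments: {"type":"object","properties":{"deltas":{"type":"array"},"claw":{"type":"number"}},"required":["deltas"]}

```bash
mkdir -p pics; cat > h.py <<'E'
import numpy as np, cv2
from rig import manip
def ray(p,uv):
    R=cv2.Rodrigues(np.array(p["rvec"],float))[0];t=np.array(p["tvec"],float).ravel()
    K=np.array(p["intrinsics"],float)
    d=R.T@np.linalg.inv(K)@np.array([uv[0],uv[1],1.]);return -R.T@t,d
def at_z(p,uv,z):
    o,d=ray(p,uv);return o+d*(z-o[2])/d[2]
def proj(p,X):
    return cv2.projectPoints(np.array(X,float).reshape(-1,3),np.array(p["rvec"],float),np.array(p["tvec"],float),np.array(p["intrinsics"],float),None)[0].reshape(-1,2)
E
python3 - <<'E'
from h import *
s=manip.get_state();print({k:np.round(v,3) for k,v in s.items()},manip.tcp_to_grasp)
for c in ["scene","side"]:
    p=manip.camera(c);cv2.imwrite(f"pics/{c}0.png",p["pixels"])
    for n in ["wedge","wedge_tip","stand","runner_end","rail","mug","jar","kettle","coaster"]:
        print(c,n,[(np.round(q["position"],3),round(q["confidence"],2)) for q in manip.pinpoint(p,n)])
E
```

```text
{'time': np.float64(0.0), 'qpos': array([-1.314,  0.131,  1.489,  0.   ,  1.523, -0.085]), 'qd': array([-0.001, -0.   ,  0.001, -0.001, -0.001, -0.   ]), 'tau': array([ 1.0000e-03, -5.5985e+01, -4.9176e+01,  7.7000e-02,  3.5000e-02,
       -0.0000e+00]), 'ee_pos': array([ 0.201, -0.565,  0.218]), 'tcp_rot': array([ 0.955,  1.353, -0.953]), 'contact_force': array([-0.187,  0.206, -0.156]), 'torque': array([0.015, 0.03 , 0.007]), 'grip_width': np.float64(0.093)} 0.0188
scene wedge [(array([ 0.475,  0.515, -0.001]), 0.95), (array([ 0.48 ,  0.331, -0.003]), 0.79), (array([0.298, 0.292, 0.004]), 0.58)]
scene wedge_tip [(array([ 0.512,  0.451, -0.004]), 0.8), (array([ 0.529,  0.376, -0.006]), 0.68), (array([0.339, 0.346, 0.002]), 0.66)]
scene stand [(array([ 0.581,  0.028, -0.002]), 0.6)]
scene runner_end [(array([0.449, 0.018, 0.028]), 0.65), (array([ 0.483, -0.312, -0.001]), 0.46)]
scene rail [(array([0.579, 0.027, 0.042]), 0.75), (array([ 0.532,  0.374, -0.006]), 0.33), (array([0.693, 0.036, 0.063]), 0.26)]
scene mug [(array([0.692, 0.035, 0.063]), 0.95), (array([ 0.385, -0.149,  0.004]), 0.73)]
scene jar [(array([ 0.481, -0.314,  0.002]), 0.66)]
scene kettle [(array([ 0.646, -0.416,  0.006]), 0.56)]
scene coaster [(array([0.645, 0.387, 0.003]), 0.98)]
side wedge [(array([0.302, 0.291, 0.   ]), 0.87), (array([ 0.476,  0.513, -0.   ]), 0.82), (array([0.476, 0.33 , 0.002]), 0.7)]
side wedge_tip [(array([0.514, 0.448, 0.002]), 0.82), (array([0.534, 0.374, 0.001]), 0.74), (array([ 0.341,  0.347, -0.002]), 0.57)]
side stand [(array([ 0.577,  0.03 , -0.002]), 0.85)]
side runner_end [(array([0.45 , 0.022, 0.031]), 0.92)]
side rail [(array([0.577, 0.03 , 0.04 ]), 0.9)]
side mug [(array([0.692, 0.029, 0.055]), 0.81), (array([ 0.391, -0.15 ,  0.003]), 0.64)]
side jar [(array([ 0.481, -0.317, -0.   ]), 0.65)]
side kettle [(array([ 0.645, -0.417, -0.001]), 0.59)]
side coaster [(array([0.64 , 0.389, 0.001]), 0.72)]
```

View pics/scene0.png

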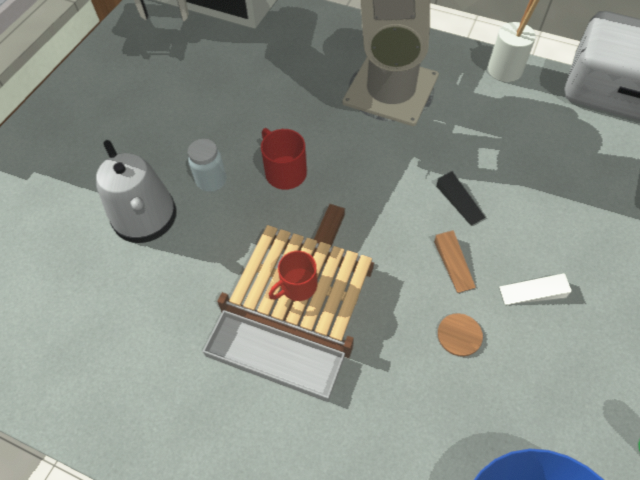

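```bash
python3 - <<'E'
from h import *
for c in ["scene","side"]:
    p=manip.camera(c)
    pts=[[.475,.515,0],[.479,.331,0],[.30,.292,0]]
    uv=proj(p,pts);print(c,uv.round())
    if c=="side":
        a=uv.min(0)-60;b=uv.max(0)+60
        a=np.clip(a,0,None).astype(int);b=b.astype(int)
        im=p["pixels"][a[1]:b[1],a[0]:b[0]];f=min(800/im.shape[1],600/im.shape[0])
        cv2.imwrite("pics/side_crop.png",cv2.resize(im,None,fx=f,fy=f));print(a,b,f)
E
```

```text
scene [[534. 291.]
 [455. 264.]
 [460. 200.]]
side [[204. 390.]
 [260. 332.]
 [331. 362.]]
[144 272] [391 449] 3.2388663967611335
```

View pics/side_crop.png

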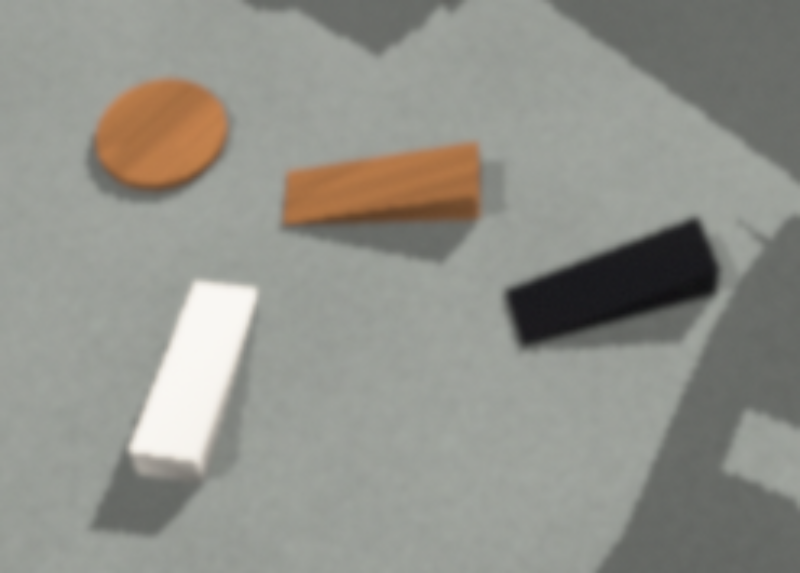

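```bash
python3 - <<'E'
from h import *
p=manip.camera("side");cv2.imwrite("pics/side0.png",p["pixels"])
q=manip.camera("scene")
for c in (p,q):
    print("tri",proj(c,[[.45,.02,.03],[.578,.0285,.04]]).round())
    for m in manip.regions_of(c,"wedge"):
        ys,xs=np.nonzero(m["mask"]);print(m["confidence"],xs.mean(),ys.mean(),len(xs))
im=cv2.resize(q["pixels"][190:410,190:400],None,fx=2.7,fy=2.7,interpolation=cv2.INTER_CUBIC);cv2.imwrite("pics/sc_stand.png",im)
E
```

```text
tri [[348. 251.]
 [307. 228.]]
0.82 334.36581920903956 359.6638418079096 1416
0.62 203.8027456647399 390.59971098265896 1384
0.57 264.1125718981101 330.2489728841413 1217
tri [[337. 204.]
 [319. 245.]]
0.93 459.92454545454547 197.63636363636363 1100
0.9 454.198315467075 260.30245022970905 1306
0.85 536.4882434301521 289.66459197787 1446
0.42 206.4247382198953 164.5366492146597 1528
```

View pics/side0.png

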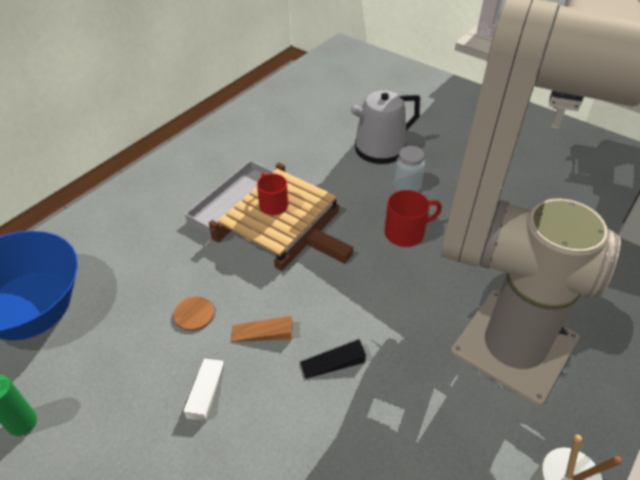

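View pics/sc_stand.png

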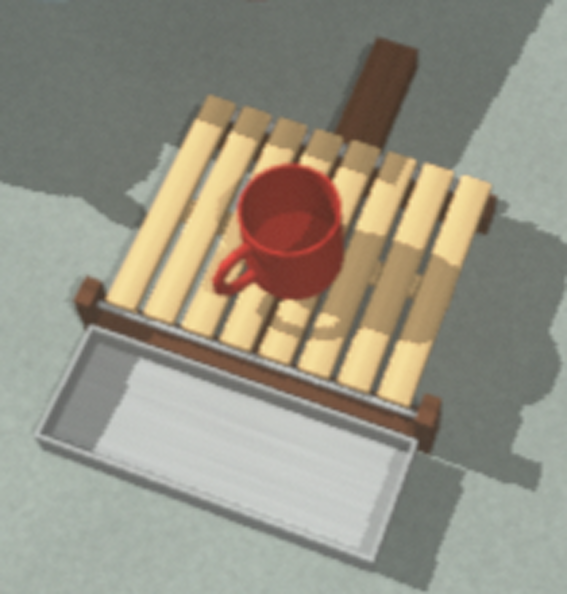

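Views so far: 4. The wedge look-alikes are white (scene 535,290), black (460,200) and plain wood (454,260). Only the last has the wooden colour, and the crop confirms it: blunt end towards the robot, thin end near the coaster. The large red mug on the counter at (284,158) is a decoy. The right one stands on the board.

```bash
cat >> h.py <<'E'
from scipy.optimize import minimize
W=np.array([[s*a,b,c] for s,a,hh in((-1,.07,.034),(1,.07,.004)) for b in(-.022,.022) for c in(0,hh)])
def wedge_pts(x,y,a,z=0):
    c,s=np.cos(a),np.sin(a);P=W.copy();P[:,0]=c*W[:,0]-s*W[:,1]+x;P[:,1]=s*W[:,0]+c*W[:,1]+y;P[:,2]+=z;return P
def fit_wedge(pics,near,yaw0,z=0,name="wedge"):
    ms=[]
    for p in pics:
        u0=proj(p,[[*near,z+.015]])[0];best=None
        for m in manip.regions_of(p,name):
            yy,xx=np.nonzero(m["mask"]);d=np.hypot(xx.mean()-u0[0],yy.mean()-u0[1])
            if best is None or d<best[0]:best=(d,m["mask"])
        if best and best[0]<40: ms.append((p,best[1]))
    def cost(v):
        t=0
        for p,m in ms:
            h=cv2.convexHull((proj(p,wedge_pts(v[0]/100,v[1]/100,v[2]/10,z))*16).astype(np.float32)).astype(np.int32)
            r=np.zeros((480,640),np.uint8);cv2.fillConvexPoly(r,h,1,cv2.LINE_8,4)
            r=r>0;t+=1-(r&m).sum()/max((r|m).sum(),1)
        return t/max(len(ms),1)
    v0=np.array([near[0]*100,near[1]*100,yaw0*10])
    S=np.vstack([v0,v0+[1,0,0],v0+[0,1,0],v0+[0,0,1.5]])
    r=minimize(cost,v0,method="Nelder-Mead",options=dict(initial_simplex=S,xatol=.01,fatol=1e-4))
    return r.x/[100,100,10],r.fun,len(ms)
def tool():
    s=manip.get_state();return s["ee_pos"],cv2.Rodrigues(np.array(s["tcp_rot"]))[0]
E
python3 - <<'E'
from h import *
p=manip.camera("side");q=manip.camera("scene")
for P in ([p],[q],[p,q]): print(fit_wedge(P,(.478,.331),.69))
f=lambda u,v:(190+u/2.7,190+v/2.7)
def yaw(a,b,z):
    A=at_z(q,f(*a),z);B=at_z(q,f(*b),z);d=B-A;print(A.round(4),B.round(4),round(float(np.arctan2(d[1],d[0])),4))
yaw((376,38),(338,135),.03)   # runner edge right
yaw((418,50),(377,148),.03)
yaw((418,50),(376,38),.03) # end
yaw((492,182),(205,96),.062)
yaw((105,303),(205,96),.062);yaw((408,402),(492,182),.062)
pos,R=tool();print(pos,R.round(4))
E
```

```text
(array([0.47472583, 0.32932608, 0.69621518]), np.float64(0.05580693815987936), 1)
(array([0.47985269, 0.32925288, 0.70830928]), np.float64(0.06861313868613139), 1)
(array([0.47719055, 0.3302395 , 0.7025025 ]), np.float64(0.0829920575825267), 2)
[0.4562 0.0032 0.03  ] [0.5625 0.0128 0.03  ] 0.0901
[0.4535 0.043  0.03  ] [0.5612 0.0491 0.03  ] 0.0561
[0.4535 0.043  0.03  ] [0.4562 0.0032 0.03  ] -1.503
[0.571  0.1565 0.062 ] [ 0.5885 -0.0993  0.062 ] -1.5027
[ 0.7927 -0.0859  0.062 ] [ 0.5885 -0.0993  0.062 ] -3.076
[0.7744 0.1659 0.062 ] [0.571  0.1565 0.062 ] -3.0957
[ 0.20111468 -0.56529044  0.2186299 ] [[-0.      0.9422  0.3351]
 [ 0.      0.3351 -0.9422]
 [-1.     -0.     -0.    ]]
```

Call:
drive_tool([
  [0, 0.338, -0.267, 0],
  [0, 0.338, -0.267, 0],
  [0, 0.338, -0.267, 0],
  [0, 0.338, -0.267, 0],
  [0, 0.338, -0.267, 0],
  [0, 0.338, -0.267, 0],
  [0, 0.338, -0.267, 0],
  [0, 0.338, -0.267, 0],
], claw=0.08)

```text
time: 2.4
ee_pos: [0.4145, -0.2247, 0.219]
tcp_rot: [0.954, 1.351, -0.954]
contact_force: [0.8, 0.4, 1.0]
grip_width: 0.0804
```

```bash
cat >> h.py <<'E'
def to(x,y,z,yaw=None):
    pos,R=tool();d=R.T@(np.array([x,y,z])-pos);cur=np.arctan2(R[1,1],R[0,1])
    print("t",round(float(manip.get_state()["time"]),2),"pos",pos.round(4),"yaw",round(float(cur),4),"delta",d.round(4),"roll",None if yaw is None else round(float(np.degrees(cur-yaw)),2))
E
python3 -c "
from h import *
to(.44,.299,.2,.702)"
```

```text
t 2.4 pos [ 0.4145 -0.2247  0.219 ] yaw 0.3415 delta [ 0.0187  0.1994 -0.4849] roll -20.65
```

Call:
drive_tool([
  [0, 0.2, -0.485, -20.6],
  [0, 0.2, -0.485, -20.6],
  [0, 0.2, -0.485, -20.6],
  [0, 0.2, -0.485, -20.6],
  [0, 0.2, -0.485, -20.6],
  [0, 0.2, -0.485, -20.6],
  [0, 0.2, -0.485, -20.6],
  [0, 0.2, -0.485, -20.6],
])

```text
time: 3.2
ee_pos: [0.4332, 0.1752, 0.2191]
tcp_rot: [0.679, 1.461, -0.678]
contact_force: [0.5, -1.1, 0.3]
grip_width: 0.0803
```

```bash
python3 -c "
from h import *
to(.44,.299,.17,.702)"
```

```text
t 3.2 pos [0.4332 0.1752 0.2191] yaw 0.7014 delta [ 0.0491  0.085  -0.0902] roll -0.03
```

Call:
drive_tool([
  [0, 0.085, -0.09, 0],
  [0, 0.085, -0.09, 0],
  [0.049, 0.085, -0.09, 0],
  [0.049, 0.085, -0.09, 0],
  [0.049, 0.085, -0.09, 0],
])

```text
time: 3.7
ee_pos: [0.439, 0.2962, 0.168]
tcp_rot: [0.675, 1.465, -0.681]
contact_force: [-0.2, -0.3, 0.8]
grip_width: 0.0797
```

```bash
python3 - <<'E'
from h import *
p=manip.camera("wrist");cv2.imwrite("pics/w1.png",p["pixels"])
print(proj(p,wedge_pts(.477,.33,.702)).round(),[len(manip.regions_of(p,"wedge"))])
print(fit_wedge([p],(.477,.33),.702))
to(.44,.299,.003,.702)
E
```

```text
[[338. 237.]
 [341. 249.]
 [288. 237.]
 [285. 249.]
 [341.  63.]
 [342.  62.]
 [284.  63.]
 [284.  62.]] [3]
(array([0.47710371, 0.32759039, 0.69417717]), np.float64(0.0244819365486888), 1)
t 3.85 pos [0.4415 0.296  0.1716] yaw 0.7001 delta [ 0.1686  0.0004 -0.0034] roll -0.11
```

View pics/w1.png

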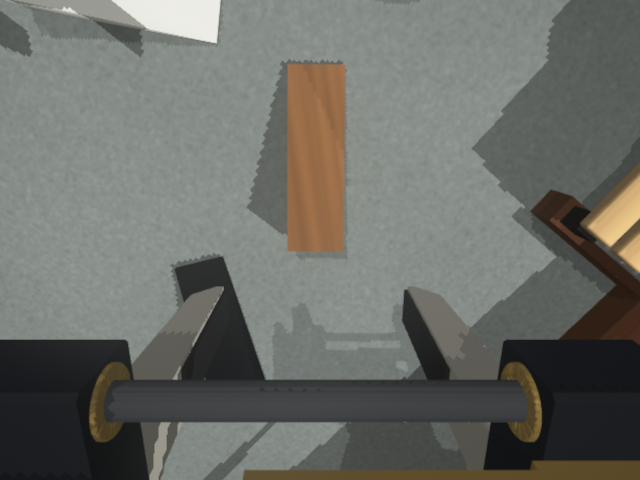

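View 5: the wooden wedge sits centred between the open fingers, thin end at (316,63) and blunt end at (316,250). The close fit agrees with the estimate, so I'm going down.

Call:
drive_tool([
  [0.05, 0, 0, 0],
  [0.1, 0, 0, 0],
  [0.14, 0, 0, 0],
  [0.16, 0, 0, 0],
  [0.168, 0, 0, 0],
  [0.168, 0, 0, 0],
  [0.168, 0, 0, 0],
])

```text
time: 4.55
ee_pos: [0.4423, 0.2972, 0.004]
tcp_rot: [0.682, 1.46, -0.677]
contact_force: [-0.1, -0.0, 0.5]
grip_width: 0.0794
```

```bash
python3 -c "
from h import *
to(.44,.297,.0035,.694)"
```

```text
t 4.55 pos [0.4423 0.2972 0.004 ] yaw 0.7006 delta [ 0.0005 -0.0018 -0.0013] roll 0.38
```

Call:
drive_tool([
  [0, 0, 0, 0],
  [0, 0, 0, 0],
  [0, 0, 0, 0],
  [0, 0, 0, 0],
  [0, 0, 0, 0],
  [0, 0, 0, 0],
], claw=0.03)

```text
time: 5.15
ee_pos: [0.4403, 0.2967, 0.0017]
tcp_rot: [0.679, 1.462, -0.679]
contact_force: [-0.1, -0.6, 1.4]
grip_width: 0.0435
```

Call:
drive_tool([
  [-0.02, 0, 0, 0],
  [-0.06, 0, 0, 0],
  [-0.1, 0, 0, 0],
  [-0.12, 0, 0, 0],
  [-0.12, 0, 0, 0],
])

```text
time: 5.65
ee_pos: [0.4427, 0.298, 0.1256]
tcp_rot: [0.683, 1.458, -0.674]
contact_force: [-0.1, 0.9, -0.7]
grip_width: 0.0438
```

```bash
python3 - <<'E'
from h import *
p=manip.camera("wrist");cv2.imwrite("pics/w2.png",p["pixels"])
pos,R=tool()
for z in(.12,.125):print(fit_wedge([p],(.477,.33),.70,z-.004))
# target: wedge tip at stand x -.05 => origin -.12, grasp -.168
print(manip.get_state()["grip_width"])
to(.44,.3,.15,.067)
E
```

```text
(array([0.48111498, 0.32956644, 0.70211711]), np.float64(0.04716603480349446), 1)
(array([0.48114037, 0.32956979, 0.70317533]), np.float64(0.019981897932186854), 1)
0.04363753198475146
t 5.8 pos [0.4394 0.2962 0.1199] yaw 0.7014 delta [-0.0301  0.0029 -0.0026] roll 36.35
```

View pics/w2.png

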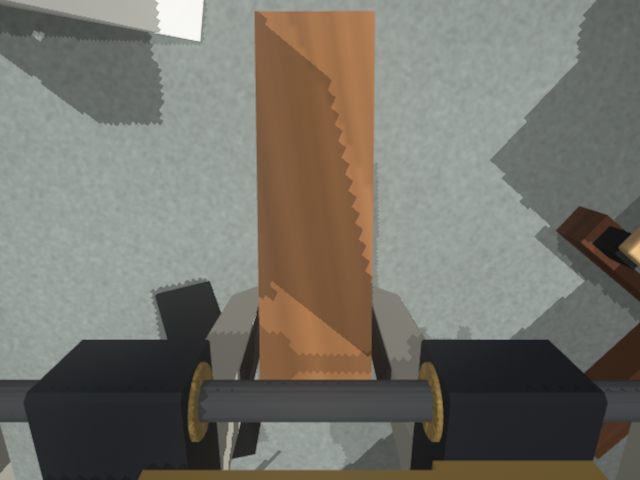

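View 6: the wedge is held square, with its thin end at (315,12). Next, carry it above the runner.

```bash
python3 -c "
from h import *
for i in range(3): to(.428,.0195,.12,.067)"
```

```text
t 5.8 pos [0.4394 0.2962 0.1199] yaw 0.7014 delta [ 0.0003 -0.1872  0.204 ] roll 36.35
t 5.8 pos [0.4394 0.2962 0.1199] yaw 0.7014 delta [ 0.0003 -0.1872  0.204 ] roll 36.35
t 5.8 pos [0.4394 0.2962 0.1199] yaw 0.7014 delta [ 0.0003 -0.1872  0.204 ] roll 36.35
```

Call:
drive_tool([
  [0, -0.187, 0.204, 36.3],
  [0, -0.187, 0.204, 36.3],
  [0, -0.187, 0.204, 36.3],
  [0, -0.187, 0.204, 36.3],
  [0, -0.187, 0.204, 36.3],
  [0, -0.187, 0.204, 36.3],
  [0, -0.187, 0.204, 36.3],
  [0, -0.187, 0.204, 36.3],
])

```text
time: 6.6
ee_pos: [0.4279, 0.0199, 0.1199]
tcp_rot: [1.16, 1.242, -1.162]
contact_force: [-0.0, 0.5, -0.7]
grip_width: 0.0439
```

```bash
python3 - <<'E'
from h import *
p=manip.camera("wrist");cv2.imwrite("pics/w3.png",p["pixels"])
to(.428,.0195,.06,.067)
print(fit_wedge([p],(.478,.023),.067,.118))
for n in("runner_end","rail","stand"):print(n,[(q["position"].round(4) if hasattr(q["position"],"round") else q["position"],q["confidence"]) for q in manip.pinpoint(p,n)][:1])
print(proj(p,[[.450,.020,.03],[.578,.0295,.04]]).round())
E
```

```text
t 6.65 pos [0.4282 0.0206 0.1202] yaw 0.0673 delta [ 0.0602 -0.0001  0.0011] roll 0.02
(array([0.47659688, 0.02219382, 0.06865752]), np.float64(0.03351917629602985), 1)
runner_end []
rail []
stand [([0.5831, 0.0303, 0.001], 0.97)]
[[316. 212.]
 [314. -17.]]
```

View pics/w3.png

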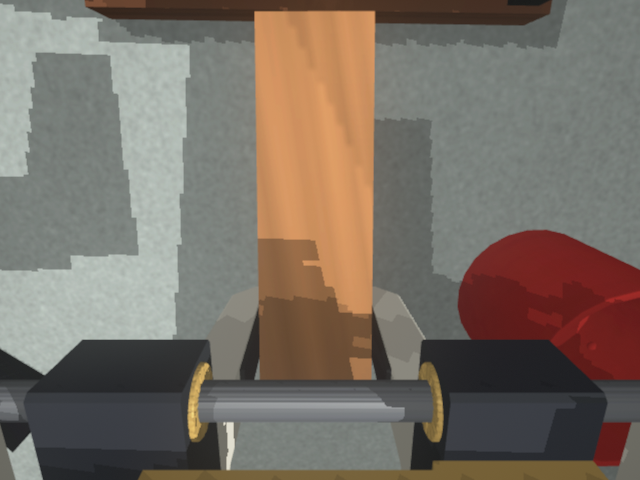

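View 7: the wedge lies over the runner, hiding it. Its sides are at columns 256–375, and the front cross beam spans 86–551, so the two are centred within about 1 mm and parallel. Lowering now.

Call:
drive_tool([
  [0.03, 0, 0, 0],
  [0.06, 0, 0, 0],
  [0.075, 0, 0, 0],
  [0.08, 0, 0, 0],
  [0.083, 0, 0, 0],
  [0.083, 0, 0, 0],
])

```text
time: 7.45
ee_pos: [0.4296, 0.0204, 0.0392]
tcp_rot: [1.159, 1.24, -1.158]
contact_force: [-0.5, -0.1, 0.0]
grip_width: 0.0441
```

```bash
python3 - <<'E'
from h import *
p=manip.camera("side");q=manip.camera("scene")
a=p["pixels"][190:300,270:420];a=cv2.resize(a,(800,587),interpolation=cv2.INTER_CUBIC);cv2.imwrite("pics/s4.png",a)
to(.428,.0195,.033,.067);print(manip.get_state()["contact_force"])
c,s=np.cos(.067),np.sin(.067)
for z in(.034,.03):print(fit_wedge([p],(.478,.023),.067,z))
for k in(p,q):
  for n in("rail","wedge","wedge_tip","runner_end"):print(n,[(np.round(g["position"],4),g["confidence"]) for g in manip.pinpoint(k,n)])
E
```

```text
t 7.55 pos [0.43   0.0202 0.0397] yaw 0.0681 delta [ 0.0067 -0.0021  0.0006] roll 0.06
[0.62282815 0.60842143 0.35141012]
(array([0.47744199, 0.02174906, 0.07139206]), np.float64(0.6355421686746988), 1)
(array([0.4787677 , 0.01911791, 0.08083814]), np.float64(0.637), 1)
rail [(array([0.5484, 0.0282, 0.0346]), 0.7), (array([0.5793, 0.029 , 0.0428]), 0.67)]
wedge [(array([0.479 , 0.0267, 0.0364]), 0.85), (array([0.2989, 0.2906, 0.0029]), 0.83), (array([ 0.4767,  0.5123, -0.0008]), 0.8)]
wedge_tip [(array([ 0.3395,  0.3485, -0.0026]), 0.93), (array([0.5126, 0.453 , 0.0023]), 0.76), (array([0.5525, 0.0282, 0.0392]), 0.53)]
runner_end [(array([0.4483, 0.0219, 0.032 ]), 0.68)]
rail [(array([0.5785, 0.0292, 0.0393]), 0.72)]
wedge [(array([0.4811, 0.0216, 0.0381]), 0.91), (array([ 0.4759,  0.5128, -0.0029]), 0.82), (array([0.2998, 0.2916, 0.0048]), 0.65)]
wedge_tip [(array([0.549 , 0.0324, 0.0336]), 0.94), (array([ 0.3428,  0.3469, -0.0016]), 0.82), (array([ 0.5098,  0.4517, -0.0012]), 0.75), (array([0.4813, 0.0236, 0.0336]), 0.4)]
runner_end []
```

View pics/s4.png

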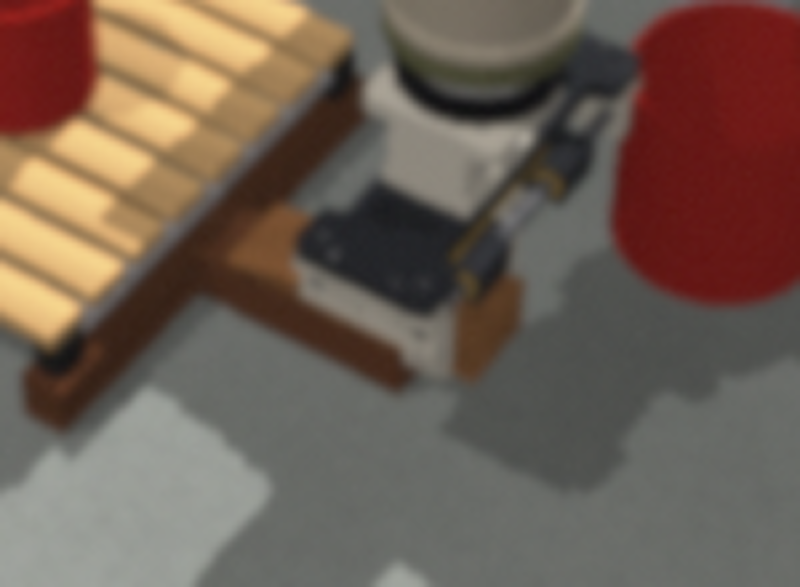

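View 8: the wedge is over the runner, its tip about 28 mm short of the rail and some 6 mm above the runner. The big mug is clear of it. Now set it down gently.

Call:
drive_tool([
  [0.002, 0, 0, 0],
  [0.004, 0, 0, 0],
  [0.004, 0, 0, 0],
  [0.004, 0, 0, 0],
])

```text
time: 8.45
ee_pos: [0.4289, 0.0201, 0.0344]
tcp_rot: [1.159, 1.241, -1.159]
contact_force: [0.4, -0.4, -1.9]
grip_width: 0.0438
```

Call:
drive_tool([
  [0.001, 0, 0, 0],
  [0.001, 0, 0, 0],
  [0.001, 0, 0, 0],
])

```text
time: 8.75
ee_pos: [0.4291, 0.0201, 0.0337]
tcp_rot: [1.159, 1.24, -1.159]
contact_force: [0.9, -0.0, -0.4]
grip_width: 0.0436
```

Call:
drive_tool([
  [0.001, 0, 0, 0],
  [0.001, 0, 0, 0],
  [0.001, 0, 0, 0],
])

```text
time: 9.05
ee_pos: [0.4291, 0.0201, 0.0326]
tcp_rot: [1.159, 1.241, -1.159]
contact_force: [-0.3, -0.2, -0.2]
grip_width: 0.044
```

Call:
drive_tool([
  [0.001, 0, 0, 0],
  [0.001, 0, 0, 0],
  [0.001, 0, 0, 0],
])

```text
time: 9.35
ee_pos: [0.4292, 0.0201, 0.0317]
tcp_rot: [1.159, 1.24, -1.159]
contact_force: [0.2, 0.6, -0.9]
grip_width: 0.0435
```

Call:
drive_tool([
  [0.001, 0, 0, 0],
  [0.001, 0, 0, 0],
  [0.001, 0, 0, 0],
])

```text
time: 9.65
ee_pos: [0.4292, 0.0201, 0.0316]
tcp_rot: [1.159, 1.241, -1.159]
contact_force: [-6.5, 0.2, 12.9]
grip_width: 0.0439
```

Call:
drive_tool([
  [-0.0004, 0, 0, 0],
  [-0.0004, 0, 0, 0],
  [-0.0004, 0, 0, 0],
  [-0.0004, 0, 0, 0],
])

```text
time: 10.05
ee_pos: [0.4292, 0.0201, 0.0316]
tcp_rot: [1.159, 1.241, -1.159]
contact_force: [-4.4, 0.2, 6.9]
grip_width: 0.0437
```

```bash
python3 - <<'E'
from h import *
p=manip.camera("scene")
print(manip.get_state()["contact_force"].round(2))
to(.428,.0195,.033,.067)
for n in("rail","wedge","wedge_tip","stand"):print(n,[(np.round(g["position"],4),g["confidence"]) for g in manip.pinpoint(p,n)])
E
```

```text
[-4.75 -0.14  7.15]
t 10.1 pos [0.4292 0.0201 0.0316] yaw 0.0678 delta [-0.0014 -0.0013  0.0005] roll 0.05
rail [(array([0.5785, 0.0285, 0.0409]), 0.56)]
wedge [(array([0.4788, 0.0238, 0.0283]), 0.96), (array([ 0.476 ,  0.5131, -0.0031]), 0.87), (array([0.2977, 0.2897, 0.0033]), 0.84)]
wedge_tip [(array([0.5472, 0.0288, 0.0255]), 0.97), (array([ 0.3395,  0.3522, -0.0021]), 0.71), (array([ 0.509 ,  0.4528, -0.0029]), 0.57)]
stand [(array([ 0.5787,  0.0304, -0.0015]), 0.82)]
```

Call:
drive_tool([
  [0, 0.006, 0, 0],
  [0, 0.014, 0, 0],
  [0, 0.022, 0, 0],
  [0, 0.03, 0, 0],
  [0, 0.036, 0, 0],
  [0, 0.04, 0, 0],
  [0, 0.04, 0, 0],
  [0, 0.04, 0, 0],
])

```text
time: 11.1
ee_pos: [0.4698, 0.0228, 0.0317]
tcp_rot: [1.16, 1.24, -1.158]
contact_force: [-0.2, 0.1, 4.4]
grip_width: 0.044
```

Call:
drive_tool([
  [0, 0.004, 0, 0],
  [0, 0.008, 0, 0],
  [0, 0.01, 0, 0],
  [0, 0.01, 0, 0],
])

```text
time: 11.5
ee_pos: [0.4791, 0.0235, 0.0316]
tcp_rot: [1.159, 1.241, -1.159]
contact_force: [-4.5, -0.5, 8.5]
grip_width: 0.044
```

Tip is now about +19 mm. Continue in small steps.

Call:
drive_tool([
  [0, 0.003, 0, 0],
  [0, 0.006, 0, 0],
  [0, 0.009, 0, 0],
  [0, 0.009, 0, 0],
])

```text
time: 11.9
ee_pos: [0.4881, 0.0241, 0.0317]
tcp_rot: [1.159, 1.241, -1.159]
contact_force: [-3.8, 0.3, 9.0]
grip_width: 0.0439
```

Call:
drive_tool([
  [0, 0.002, 0, 0],
  [0, 0.004, 0, 0],
  [0, 0.006, 0, 0],
  [0, 0.006, 0, 0],
])

```text
time: 12.3
ee_pos: [0.4922, 0.0244, 0.0316]
tcp_rot: [1.157, 1.244, -1.162]
contact_force: [-15.8, -1.0, 19.0]
grip_width: 0.0438
```

Call:
drive_tool([
  [0, 0.002, 0, 0],
  [0, 0.004, 0, 0],
  [0, 0.006, 0, 0],
  [0, 0.006, 0, 0],
  [0, 0.006, 0, 0],
])

```text
time: 12.8
ee_pos: [0.4982, 0.0249, 0.0315]
tcp_rot: [1.157, 1.244, -1.162]
contact_force: [-14.3, 0.1, 17.5]
grip_width: 0.0442
```

```bash
python3 - <<'E'
from h import *
for c in("scene","side"):
  p=manip.camera(c)
  for n in("rail","wedge","wedge_tip","mug"):print(n,[(np.round(g["position"],4),round(g["confidence"],2)) for g in manip.pinpoint(p,n)][:2])
print(manip.get_state()["contact_force"].round(2))
to(.5,.0195,.033,.067)
E
```

```text
rail [(array([0.5782, 0.026 , 0.0426]), 0.83)]
wedge [(array([0.5519, 0.0296, 0.025 ]), 0.96), (array([0.2982, 0.2932, 0.0072]), 0.63)]
wedge_tip [(array([ 0.5114,  0.4529, -0.0043]), 0.98), (array([0.3399, 0.3481, 0.0018]), 0.88)]
mug [(array([0.6903, 0.0389, 0.0648]), 0.87), (array([ 0.3846, -0.1507,  0.0046]), 0.84)]
rail [(array([0.5804, 0.03  , 0.0424]), 0.93)]
wedge [(array([0.3029, 0.2899, 0.0018]), 0.95), (array([ 4.745e-01,  5.130e-01, -5.000e-04]), 0.94)]
wedge_tip [(array([0.5121, 0.4475, 0.0035]), 0.89), (array([ 0.3413,  0.3455, -0.0024]), 0.89)]
mug [(array([0.6934, 0.0302, 0.0615]), 0.62), (array([ 0.3876, -0.1496,  0.0014]), 0.6)]
[-16.64  -0.85  17.37]
t 13.3 pos [0.4982 0.0249 0.0315] yaw 0.0679 delta [-0.0015  0.0015  0.0055] roll 0.05
```

Call:
drive_tool([
  [0, 0.002, 0, 0],
  [0, 0.004, 0, 0],
  [0, 0.006, 0, 0],
  [0, 0.008, 0, 0],
  [0, 0.008, 0, 0],
  [0, 0.008, 0, 0],
])

```text
time: 13.9
ee_pos: [0.5062, 0.0254, 0.0315]
tcp_rot: [1.157, 1.243, -1.162]
contact_force: [-13.7, -0.5, 18.1]
grip_width: 0.0441
```

```bash
python3 - <<'E'
from h import *
p=manip.camera("side");q=manip.camera("scene")
cv2.imwrite("pics/side5.png",p["pixels"]);cv2.imwrite("pics/scene5.png",q["pixels"])
for n in("rail","wedge","mug"):print(n,[(np.round(g["position"],4),round(g["confidence"],2)) for k in(p,q) for g in manip.pinpoint(k,n)][:4])
print(manip.get_state()["contact_force"].round(2),manip.get_state()["grip_width"])
to(.5125,.0255,.033,.067)
# board corner shift
c,s=np.cos(.067),np.sin(.067)
S=lambda x,y,z:[.578+c*x-s*y,.0297+s*x+c*y,z]
a0,b0=cv2.imread("pics/side0.png"),cv2.imread("pics/scene0.png")
for nm,k,i0,pts in(("side",p,a0,[(.02,.11,.062),(.02,.08,.062)]),("scene",q,b0,[(.02,.115,.062),(.02,-.115,.062),(.02,-.08,.062)])):
  for X in pts:
    u=proj(k,[S(*X)])[0];du=proj(k,[S(X[0],X[1],X[2]+.005)])[0]-u
    x,y=u.round().astype(int);g=lambda im:cv2.cvtColor(im[y-9:y+10,x-9:x+10],cv2.COLOR_BGR2GRAY).astype(np.float32)
    A,B=g(i0),g(k["pixels"]);M=np.eye(2,3,dtype=np.float32)
    try:
        cc,M=cv2.findTransformECC(A,B,M,cv2.MOTION_TRANSLATION,(3,100,1e-5),None,3)
        print(nm,X,"expected shift for 5mm",du.round(2),"seen",M[:,2].round(2),round(cc,3))
    except cv2.error as e:print("ecc fail")
im=np.vstack([cv2.resize(a[160:270,200:400],(800,300)) if 0 else cv2.resize(a[180:275,225:385],(500,297),interpolation=cv2.INTER_CUBIC) for a in(a0,p["pixels"])])
cv2.imwrite("pics/cmp5.png",im)
E
```

```text
rail [(array([ 0.4817, -0.315 , -0.0016]), 0.74), (array([0.5749, 0.0278, 0.0476]), 0.7), (array([0.5795, 0.0283, 0.0454]), 0.55)]
wedge [(array([ 0.3041,  0.2921, -0.0011]), 0.84), (array([ 0.4736,  0.5135, -0.0017]), 0.8), (array([0.5556, 0.0323, 0.0276]), 0.6), (array([0.5574, 0.0296, 0.0288]), 0.86)]
mug [(array([ 0.3876, -0.1525, -0.003 ]), 0.7), (array([0.6918, 0.0324, 0.0599]), 0.66), (array([ 0.3876, -0.1493,  0.0059]), 0.89), (array([0.6918, 0.0372, 0.0648]), 0.63)]
[-14.7   -1.89  18.25] 0.044248284647501836
t 14.3 pos [0.5062 0.0254 0.0315] yaw 0.0679 delta [-0.0015  0.0063  0.0003] roll 0.05
side (0.02, 0.11, 0.062) expected shift for 5mm [-0.11 -1.35] seen [-0.17 -0.91] 0.987
side (0.02, 0.08, 0.062) expected shift for 5mm [-0.09 -1.35] seen [-0.08 -0.95] 0.983
scene (0.02, 0.115, 0.062) expected shift for 5mm [ 0.11 -1.07] seen [-0.38  0.81] 0.935
scene (0.02, -0.115, 0.062) expected shift for 5mm [-0.21 -1.14] seen [-0.18 -0.63] 0.985
scene (0.02, -0.08, 0.062) expected shift for 5mm [-0.17 -1.13] seen [-0.12 -0.73] 0.995
```

View pics/cmp5.png

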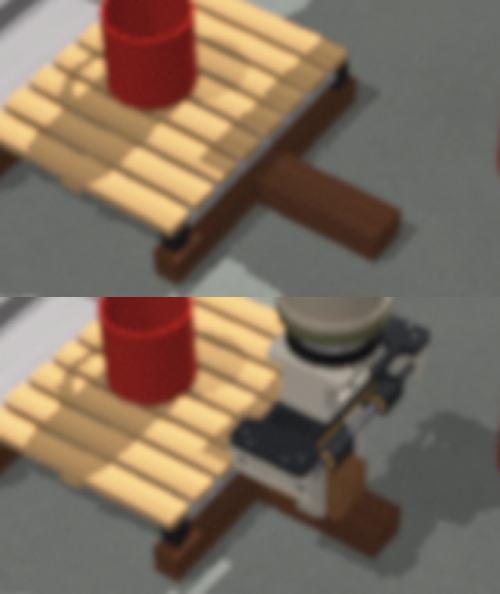

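View 9: the mug stands as before and the gripper is clear in front of the board. The seen shift is about 0.65–0.7 of the one expected for 5 mm, so the lift is about 3.4 mm, which agrees with the travel. I'll go 7 mm further.

Call:
drive_tool([
  [0, 0.002, 0, 0],
  [0, 0.004, 0, 0],
  [0, 0.006, 0, 0],
  [0, 0.007, 0, 0],
  [0, 0.007, 0, 0],
  [0, 0.007, 0, 0],
  [0, 0.007, 0, 0],
])

```text
time: 15.0
ee_pos: [0.513, 0.0259, 0.0315]
tcp_rot: [1.157, 1.244, -1.162]
contact_force: [-14.9, -1.5, 17.9]
grip_width: 0.0439
```

```bash
python3 - <<'E'
from h import *
p=manip.camera("side");q=manip.camera("scene")
print(manip.get_state()["contact_force"].round(2),manip.get_state()["grip_width"])
to(.5125,.0255,.033,.067)
for k in(p,q):
  for n in("rail","wedge","mug","jar","kettle","coaster"):print(n,[(np.round(g["position"],3),round(g["confidence"],2)) for g in manip.pinpoint(k,n)][:3])
c,s=np.cos(.067),np.sin(.067)
S=lambda x,y,z:[.578+c*x-s*y,.0297+s*x+c*y,z]
a0,b0=cv2.imread("pics/side0.png"),cv2.imread("pics/scene0.png")
for nm,k,i0,pts in(("side",p,a0,[(.02,.11,.062),(.02,.08,.062)]),("scene",q,b0,[(.02,-.115,.062),(.02,-.08,.062)])):
  for X in pts:
    u=proj(k,[S(*X)])[0];du=proj(k,[S(X[0],X[1],X[2]+.005)])[0]-u
    x,y=u.round().astype(int);g=lambda im:cv2.cvtColor(im[y-9:y+10,x-9:x+10],cv2.COLOR_BGR2GRAY).astype(np.float32)
    cc,M=cv2.findTransformECC(g(i0),g(k["pixels"]),np.eye(2,3,dtype=np.float32),cv2.MOTION_TRANSLATION,(3,100,1e-5),None,3)
    print(nm,X,du.round(2),"seen",M[:,2].round(2),round(cc,3))
w=manip.camera("wrist");cv2.imwrite("pics/w6.png",w["pixels"])
E
```

```text
[-15.05  -0.19  17.07] 0.04349940486454213
t 15.1 pos [0.513  0.0259 0.0315] yaw 0.0679 delta [-0.0015 -0.0005  0.0003] roll 0.05
rail [(array([0.579, 0.029, 0.044]), 0.6), (array([ 0.648, -0.414,  0.   ]), 0.52), (array([ 0.578,  0.03 , -0.002]), 0.41)]
wedge [(array([ 0.305,  0.293, -0.001]), 0.71), (array([0.479, 0.514, 0.001]), 0.67), (array([0.562, 0.032, 0.031]), 0.47)]
mug [(array([0.691, 0.03 , 0.061]), 0.7), (array([ 0.387, -0.148,  0.   ]), 0.56), (array([ 0.579,  0.032, -0.004]), 0.55)]
jar [(array([ 0.483, -0.316, -0.   ]), 0.92)]
kettle [(array([ 0.646, -0.418, -0.   ]), 0.68)]
coaster [(array([0.642, 0.388, 0.003]), 0.9)]
rail [(array([0.579, 0.03 , 0.047]), 0.84)]
wedge [(array([ 0.475,  0.512, -0.003]), 0.96), (array([0.563, 0.03 , 0.024]), 0.79), (array([0.301, 0.291, 0.005]), 0.63)]
mug [(array([ 0.389, -0.149,  0.003]), 0.62)]
jar [(array([ 0.483, -0.314,  0.002]), 0.84)]
kettle [(array([ 0.644, -0.42 ,  0.004]), 0.84)]
coaster [(array([0.641, 0.388, 0.002]), 0.88)]
side (0.02, 0.11, 0.062) [-0.11 -1.35] seen [-0.27 -1.2 ] 0.96
side (0.02, 0.08, 0.062) [-0.09 -1.35] seen [ 0.02 -1.23] 0.95
scene (0.02, -0.115, 0.062) [-0.21 -1.14] seen [-0.37 -0.88] 0.954
scene (0.02, -0.08, 0.062) [-0.17 -1.13] seen [-0.22 -0.96] 0.976
```

View pics/w6.png

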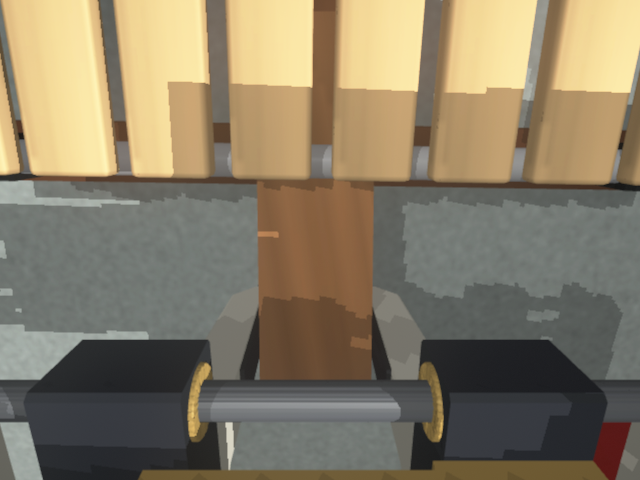

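View 10: the wedge runs straight under the rail, with its sides at columns 258 and 373 and the rail at row 165. The fingers are well clear of the slats. Lift is about 4.7 mm, so I'm handing in.

```bash
python3 -c "
from h import *
print(manip.hand_in()); s=manip.get_state(); print(s['time'],s['ee_pos'],s['contact_force'],s['grip_width'])"
```

```text
the job is handed in; nothing more can be done
None
the job is handed in; nothing more can be done
```

The wooden wedge is under the board's front rail, holding the front feet about 4.7 mm off their beam. I handed the job in at about 15 s with the wedge still gripped. No verdict came back.

I gripped the wedge near its blunt end, set it on the runner with its tip about 30 mm short of the rail, and slid it in along the runner.

**Last checks, just before handing in:**
- **Lift:** comparing the board edge with the first pictures gave roughly 4–5 mm, and the wedge's travel after contact gave about 4.9 mm. The network's rail heights were noisier, at 44 and 47 mm above the counter, meaning a lift of 4–7 mm.
- **Wedge:** its centre is about 15 mm in front of the rail, in line with the runner. The fingers held it at a 43.5 mm opening, and the gripper was well clear of the board.
- **Forces:** the tool felt about 15 N back and 17 N up, both steady.
- **Other things:** the jar, kettle and coaster were within about 4 mm of their starts. The mug was at its starting place in the side view, but the overhead network did not find it in the last picture.

I could not measure the contact forces on the board and runner separately, or how level the wedge lies. After handing in, no further readings could be taken.

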